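# Find the heavier press weight and present it over the cheese mould

## Task

Of the two look-alike press weights on the dark board one is heavier: lift the green one about 5 cm off the board by its knob to feel its weight and stand it back on the board, then lift the blue one likewise to feel it too. Then hold the heavier of the two upright and still, centred just above the white cheese mould without touching it (a gap of a few centimetres), with the lighter one left standing on the board. Finish while still holding it there, and leave the cheeses and other things on the table where they are.

Things in the scene. Friction and masses are not known exactly. Their poses are not given: they have to be found in the camera images.
- weight_green: Green press weight: upright closed steel can, 80 mm wide, 60 mm high, green band, and on its lid a central round upright green knob to grip, 34 mm wide, 60 to 108 mm above the underside. Origin: centre of the underside, z up. Green and blue are alike but for colour; by chance one weighs 0.64 to 0.77 kg, the other 0.36 to 0.44 kg (core inside, 2.5 mm of play). Starts standing on the board.
- weight_blue: Blue press weight: upright closed steel can, 80 mm wide, 60 mm high, blue band, and on its lid a central round upright blue knob to grip, 34 mm wide, 60 to 108 mm above the underside. Origin: centre of the underside, z up. Green and blue are alike but for colour; by chance one weighs 0.64 to 0.77 kg, the other 0.36 to 0.44 kg (core inside, 2.5 mm of play). Starts standing on the board.
- board: Dark wooden board on which both weights stand, 130 (its x) by 280 (its y) by 12 mm, fixed to the table. Origin: centre of the underside, on the table; its top is 12 mm above. The weights start about 70 mm either side of its centre along its y.
- mould: White round plastic cheese mould, 128 mm in diameter at the rim, with dark drain holes and a grey follower disc (102 mm in diameter) closing its top, fixed on a square 150 mm steel tray. Origin: centre of the tray's underside, on the table; top 85 mm above it.
- mould_top (a point): Centre of the top face of the grey follower disc, the mould's highest point, 85 mm above the table.
- wax_wheel: Bystander: orange waxed cheese wheel, 150 mm in diameter, 50 mm high. Origin: centre of the underside.
- truckle_a: Bystander: pale round cheese, 96 mm in diameter, 65 mm high. Origin: centre of the underside.
- truckle_b: Bystander: pale round cheese, 96 mm in diameter, 65 mm high. Origin: centre of the underside.
- loaf: Bystander: pale block cheese, 160 x 70 x 65 mm, long side along its x. Origin: centre of the underside.
- jar: Bystander: amber glass jar with white lid, 72 mm in diameter, 100 mm high. Origin: centre of the underside.
- brush: Bystander: rind brush lying on the table along its x.
There are look-alikes about, which are no part of the job. Leave any yellow look-alike of the weight_green alone.

How it is judged:
By the outcome, as a careful person would: the job done as asked, in the order asked, and still so for the second after the job is handed in, while the arm keeps its last pose, push and grip.
It also fails if it takes over 64 s, if anything falls off the work surface, if the arm or the gripper's body presses on something with over 40 N, if the wrist force passes 120 N, or if a joint passes its speed limit or range.

## Robot

A 6-joint arm with a two-finger parallel gripper is mounted at the origin on the work surface. World frame = base frame: x ahead of the robot, y to its left, z up, the work surface at z = 0. Lengths are in mm, angles in rad, forces in N, time in s.
With the tool pointing down it reaches from about 350 to 775 mm from the base axis. Payload 7.3 kg.
Tool frame: the origin (TCP) lies midway between the tips of the shut fingers; the grasp point (between the pads) lies 19 mm behind it; x points along the fingers, y is the direction in which the jaws open and shut, and the axes are right-handed (so a half turn about x gives the same grasp; the last joint's range is limited). The gripper opens to 92 mm and grips with 3 to 60 N. Pads are 19 mm wide; open, the fingers measure 130 mm over their backs; the gripper's body (75 mm by 190 mm) begins 47 mm behind the grasp point.
Start: joints at [1.145, 0.342, 1.524, -0, 1.275, -0.146], TCP at [144.97, 504.607, 226.741] pointing down, gripper open.
Joint ranges: [-2.53, 2.53], [-0.77, 2.02], [0.04, 2.7], [-1, 4.14], [0.28, 2.66], [-3.11, 3.11]. Speed limits (rad/s): [2.57, 2.57, 3.14, 3.14, 3.14, 3.14].

## Interface

Orientations are given as [roll, pitch, yaw] about the fixed x, y, z axes, in that order (R = Rz(yaw) Ry(pitch) Rx(roll)).
In Python, from plant import bot gives the robot as it stands. The module is installed in compiled form; this text tells all that it offers.
- The arm moves only by the shell command python3 -m handwheel 'ROWS' [OPENING]. ROWS is JSON, a list that holds one entry, the list of rows, each a list of 4 numbers: the shift along the tool's x, y, z in cm, then the turn about the tool's x in rad. A call has 1 to 8 rows; each row shifts and turns the commanded pose from where the row before left it, along the tool's axes as they then stand; what a row does not reach is not made up. A row lasts 1/12 s, in which the tool goes at most 41.7 mm and 7.16 degrees, less where a joint would pass 70% of its speed; a pose out of reach is approached as far as the arm can. A call is refused whole if a number of a shift passes 4.17 or a number of a turn 0.125, either way. A call with a gripper value outside its range is refused whole. OPENING is the opening, from 0 (shut) to 1 (fully open), set as the call begins (- or left out, the last holds). The fingers move at their own pace and stop on an object; the grip force is fixed at half the most. Time passes only in rows, so rows that do not move let the fingers close. It gives the time, the measured TCP pose, the force and the opening at its end, in the units of the state.
- bot.get_obs(): the state, without advancing time (a new reading comes with each control period).
- bot.capture(name): name is "scene" or "top" or "wrist"; returns (picture, depth): 400x640x3 uint8, red, green, blue; 400x640 float32, mm along the optical axis (not along the pixel's ray), 0 where there is no reading.
- bot.camera_model(name): a dict with "fx", "fy", "cx", "cy" (pixels), "position" and "rotation" of the camera in the world. Camera axes: x right, y down, z forward; pixel columns grow to the right and rows downward; lengths in mm; the calibration is good to about 2 mm. The wrist camera is an equidistant fisheye: a pixel r from the principal point sees the ray r / f radians off the axis. A picture is of the moment at which its call begins: read the wrist's pose just before it. camera_model takes no time and is no camera call; for the wrist camera it gives the pose at the moment of the call.
- bot.close_job(): hands the job in, once; it reports no verdict.
Trained networks look in the newest picture that a camera, given by its name, has taken for a name from the list of things; names that differ only in an ending like _2 or _b are one class to them, and where a whole thing is asked for, a point or a joint stands for the part that bears it (a point fixed in the world has none). Each returns a list of dicts, best first, with "conf" (0 to 1); they miss things now and then, are a little off and sometimes report something else, mostly with a low value. They report only what shows in the picture. A call takes as long as a camera call. They do not tell look-alikes from the thing itself.
- bot.find_in(camera, label): "bbox" ([left, top, width, height] in pixels, round what is visible of it).
- bot.spot_point(camera, label): "point" ([column, row] in pixels: a listed point, or the origin of a listed thing).
The state is a dict: "time": time; "joint_positions": joint angles; "dq": joint speeds; "tau": joint torques, N m; "tool_pos": TCP position; "tcp_rot": TCP orientation; "contact_force": force on the tool from outside, world axes, zero at the start; "moment": the same for the moment, N m; "grip_width": finger opening in mm.
Only numpy, scipy, OpenCV 4.12 (cv2) and the standard library are available. Lean on these libraries where they do the work, as an engineer would, in place of code of your own. Each camera call takes 0.05 s, during which the arm holds its last target.

## Working session

There is one attempt and no reset: what is moved stays moved. The work goes in short steps, Python scripts to look and compute and a shell command to move; the robot and the scene stay as the last step left them, time stands still between calls to the robot, and variables do not carry over. Pictures are saved under pics/ and viewed, and the job is handed in when it is done.

```bash
mkdir -p pics; ls; cat > h.py <<'E'
import numpy as np, cv2
from plant import bot
def ray(m,u,v,fish=False):
    x=(u-m["cx"])/m["fx"]; y=(v-m["cy"])/m["fy"]
    if fish:
        r=np.hypot(x,y); s=np.sin(r)/r if r>1e-9 else 1
        d=np.array([x*s,y*s,np.cos(r)])
    else: d=np.array([x,y,1.])
    return np.array(m["rotation"])@d
def pos(m): return np.array(m["position"],float)
def world(m,u,v,z,fish=False):
    d=ray(m,u,v,fish); p=pos(m); return p+d*(z-p[2])/d[2]
def depthpt(m,dep,u,v):
    return pos(m)+ray(m,u,v)*dep[int(round(v)),int(round(u))]
def tri(r):
    A=np.zeros((3,3));b=np.zeros(3)
    for p,d in r:
        d=d/np.linalg.norm(d);P=np.eye(3)-np.outer(d,d);A+=P;b+=P@p
    return np.linalg.solve(A,b)
def save(n,im): cv2.imwrite("pics/"+n,cv2.cvtColor(im,cv2.COLOR_RGB2BGR))
E
python3 - <<'E'
from h import *
for c in ("scene","top"):
    im,d=bot.capture(c); save(c+"1.png",im); m=bot.camera_model(c)
    np.savez("/tmp/%s1.npz"%c,im=im,d=d)
    print(c,pos(m).round(),np.round(m["rotation"],2).tolist())
    for l in ("weight_green","weight_blue","mould","mould_top","board"):
        print(l)
        for f in ([bot.find_in(c,l)] if l!="mould_top" else [])+([bot.spot_point(c,l)]):
            for r in f[:4]: print("  ",{k:np.round(v,2).tolist() for k,v in r.items()})
print(bot.get_obs())
E
```

```text
pics
scene [1380. -458. 1304.] [-2.49, 0.02, 1.05]
weight_green
   {'bbox': [269.9, 167.5, 24.7, 30.5], 'conf': 0.82}
   {'bbox': [319.0, 137.3, 22.2, 26.9], 'conf': 0.66}
   {'bbox': [335.0, 177.4, 22.3, 27.8], 'conf': 0.56}
   {'point': [328.8, 157.8], 'conf': 0.93}
   {'point': [344.4, 198.8], 'conf': 0.68}
   {'point': [281.1, 190.9], 'conf': 0.57}
weight_blue
   {'bbox': [356.4, 158.1, 21.8, 32.1], 'conf': 0.89}
   {'point': [366.3, 178.9], 'conf': 0.71}
mould
   {'bbox': [251.3, 213.1, 50.7, 51.2], 'conf': 0.79}
   {'point': [274.6, 242.0], 'conf': 0.72}
mould_top
   {'point': [273.3, 225.9], 'conf': 0.84}
board
   {'point': [355.4, 190.8], 'conf': 0.75}
top [ 404.  -12. 1667.] [-3.06, -0.01, -1.57]
weight_green
   {'bbox': [313.9, 229.5, 24.4, 27.2], 'conf': 0.96}
   {'bbox': [259.4, 180.2, 28.0, 23.1], 'conf': 0.74}
   {'bbox': [239.7, 246.1, 27.9, 24.7], 'conf': 0.55}
   {'point': [324.4, 238.7], 'conf': 0.87}
   {'point': [274.9, 196.3], 'conf': 0.71}
   {'point': [254.2, 258.2], 'conf': 0.64}
   {'point': [236.6, 205.0], 'conf': 0.22}
weight_blue
   {'bbox': [222.1, 190.0,
[... 474 characters left out ...]
 0.28}
   {'point': [258.9, 202.6], 'conf': 0.71}
{'time': 1.0, 'joint_positions': array([ 1.14503232e+00,  3.41985235e-01,  1.52408797e+00, -2.79107263e-05,
        1.27539156e+00, -1.46010019e-01]), 'dq': array([ 0.00042566,  0.00073727, -0.00042141, -0.00088923,  0.0003566 ,
       -0.00061906]), 'tau': array([-3.10499418e-04, -4.31118178e+01, -2.44485247e+01,  7.20104738e-02,
        4.81888046e-02,  3.19785363e-05]), 'tool_pos': array([144.96532713, 504.61598299, 226.75238387]), 'tcp_rot': array([1.2189447 , 1.57066568, 0.93919884]), 'contact_force': array([-0.27589305,  0.42856413, -0.42237809]), 'moment': array([-0.02176139, -0.01023387, -0.00959382]), 'grip_width': 91.69981281229319}
```

```bash
python3 - <<'E'
import re
s=open('h.py').read()
s=s.replace('    return np.array(m["rotation"])@d','    return Rotation.from_euler("xyz",m["rotation"]).as_matrix()@d').replace('import numpy as np, cv2','import numpy as np, cv2\nfrom scipy.spatial.transform import Rotation')
open('h.py','w').write(s)
import cv2
a=cv2.imread('pics/scene1.png');b=cv2.imread('pics/top1.png')
cv2.imwrite('pics/scene1c.png',cv2.resize(a[110:290,210:410],None,fx=3.3,fy=3.3,interpolation=cv2.INTER_CUBIC))
cv2.imwrite('pics/top1c.png',cv2.resize(b[90:290,130:400],None,fx=2.9,fy=2.9,interpolation=cv2.INTER_CUBIC))
E
```

```text
(no output)
```

View pics/scene1.png

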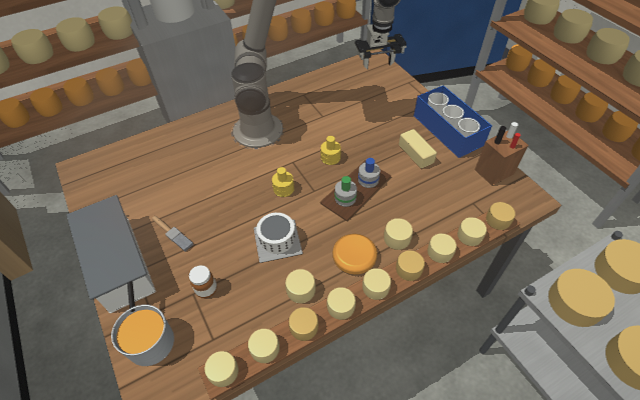

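View pics/scene1c.png

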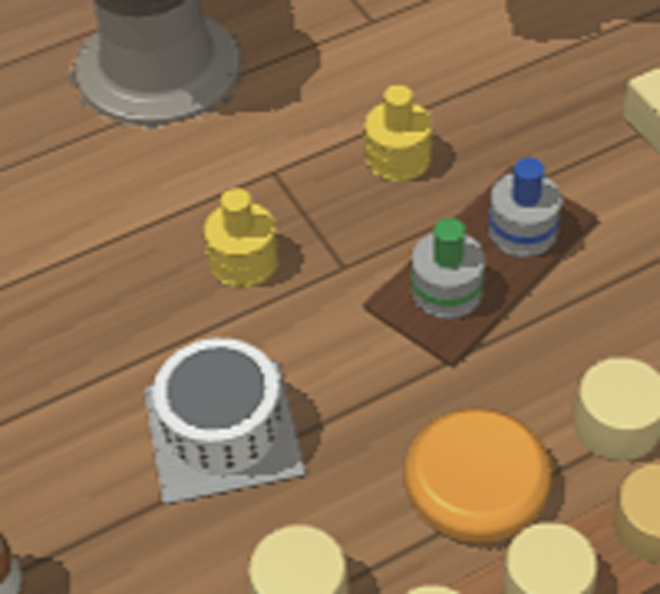

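View pics/top1c.png

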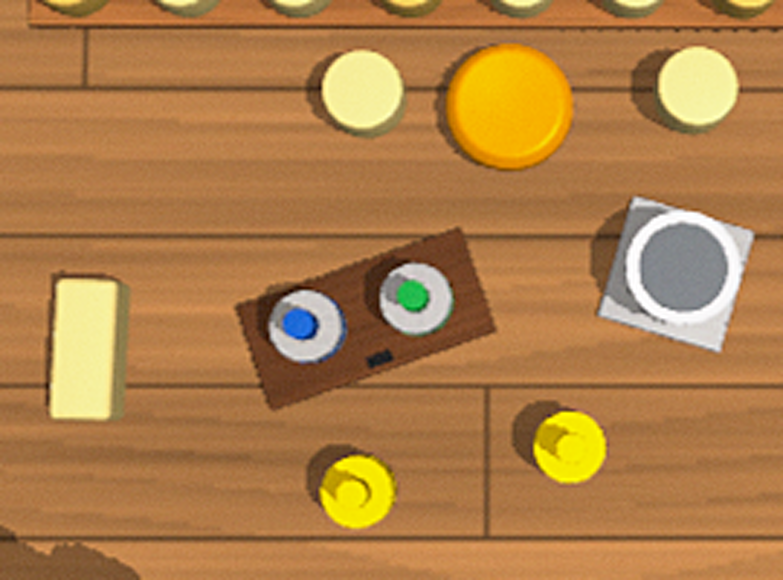

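The weight_green candidates in the scene view are yellow (330,150), yellow (282,182) and green-banded (345,192). The last fits: it has a green knob and band and stands on the dark board, and the enlarged crop confirms it. The blue one is at (369,173), and the mould top is at (275,228). In the top view, green is at (272,192), blue at (233,201) and the mould top at (366,182). The yellow ones stay untouched.

```bash
python3 - <<'E'
from h import *
D={c:np.load("/tmp/%s1.npz"%c) for c in("scene","top")}
M={c:bot.camera_model(c) for c in D}
box={"scene":{"g":(335,172,358,208),"b":(356,152,382,192),"m":(255,212,296,246)},"top":{"g":(255,175,290,210),"b":(215,185,255,218),"m":(345,160,388,203)}}
for k in "gbm":
    rs=[]
    for c in D:
        im=D[c]["im"];d=D[c]["d"];x0,y0,x1,y1=box[c][k]
        hsv=cv2.cvtColor(im,cv2.COLOR_RGB2HSV)[y0:y1,x0:x1].astype(int)
        H,S,V=hsv[...,0],hsv[...,1],hsv[...,2]
        if k=="g": mk=(abs(H-65)<20)&(S>110)
        elif k=="b": mk=(abs(H-112)<15)&(S>110)
        else: mk=(S<60)&(V>60)&(V<150)
        n,lab,st,ce=cv2.connectedComponentsWithStats(mk.astype(np.uint8))
        yy,xx=np.nonzero(mk); yy+=y0;xx+=x0
        # 3D points by depth
        P=np.array([depthpt(M[c],d,u,v) for u,v in zip(xx,yy) if d[v,u]>0])
        zt=(80,95) if k=="m" else (112,130)
        sel=(P[:,2]>zt[0])&(P[:,2]<zt[1])
        i=1+np.argmax(st[1:,4]) ; cen=ce[i]+[x0,y0]
        print(k,c,"comp",st[i].tolist(),cen.round(1),"n",sel.sum(),"zmax",P[:,2].max().round(1),"depthmean",P[sel].mean(0).round(1), "ctr@z",world(M[c],*cen,{"m":85,"g":120,"b":120}[k]).round(1))
        if sel.sum():
            q=P[sel]; print("    mid",((q.min(0)+q.max(0))/2).round(1))
        uv=np.array([[u,v] for u,v in zip(xx,yy)])[sel].mean(0) if sel.sum() else cen
        rs.append((pos(M[c]),ray(M[c],*uv)))
    print(k,"TRI",tri(rs).round(1))
E
```

```text
g scene comp [7, 4, 8, 14, 55] [345.2 180.6] n 47 zmax 126.3 depthmean [522.2 114.  120.2] ctr@z [525.6 110.  120. ]
    mid [523.3 113.6 119.8]Traceback (most recent call last):
  File "<stdin>", line 24, in <module>
IndexError: boolean index did not match indexed array along axis 0; size of axis is 68 but size of corresponding boolean axis is 66
```

```bash
cat > m.py <<'E'
from h import *
D={c:np.load("/tmp/%s1.npz"%c) for c in("scene","top")}
M={c:bot.camera_model(c) for c in D}
box={"scene":{"g":(335,172,358,208),"b":(356,152,382,192),"m":(255,212,296,246)},"top":{"g":(255,175,290,210),"b":(215,185,255,218),"m":(345,160,388,203)}}
for k in "gbm":
    rs=[]
    for c in D:
        im=D[c]["im"];d=D[c]["d"];x0,y0,x1,y1=box[c][k]
        hsv=cv2.cvtColor(im,cv2.COLOR_RGB2HSV)[y0:y1,x0:x1].astype(int)
        H,S,V=hsv[...,0],hsv[...,1],hsv[...,2]
        mk=(abs(H-65)<20)&(S>110) if k=="g" else (abs(H-112)<15)&(S>110) if k=="b" else (S<60)&(V>60)&(V<150)
        mk&=d[y0:y1,x0:x1]>0
        yy,xx=np.nonzero(mk); yy+=y0;xx+=x0
        P=np.array([depthpt(M[c],d,u,v) for u,v in zip(xx,yy)])
        zt=(78,95) if k=="m" else (114,130)
        sel=(P[:,2]>zt[0])&(P[:,2]<zt[1]); q=P[sel]
        uv=np.c_[xx,yy][sel].mean(0)
        print(k,c,"px",uv.round(1),"n",sel.sum(),"med",np.median(q,0).round(1),"mid",((q.min(0)+q.max(0))/2).round(1),"@z",world(M[c],*uv,85 if k=="m" else 120)[:2].round(1))
        rs.append((pos(M[c]),ray(M[c],*uv)))
    print(k,"TRI",tri(rs).round(1))
E
python3 m.py
```

```text
g scene px [345.7 179.4] n 45 med [521.  115.5 120.6] mid [523.3 114.4 120.9] @z [521.8 114.7]
g top px [271.5 191.3] n 76 med [520.  120.3 119.7] mid [518.9 120.1 120.6] @z [519.1 120.2]
g TRI [518.7 119.  114.8]
b scene px [369.6 161.1] n 50 med [490.5 238.4 119.6] mid [489.9 237.  120.2] @z [490.9 237. ]
b top px [232.3 201.1] n 80 med [488.  244.8 119.1] mid [488.3 244.1 120.5] @z [487.8 244. ]
b TRI [487.1 242.9 113.9]
m scene px [274.8 227.5] n 576 med [ 558.  -187.4   85. ] mid [ 560.6 -193.5   86.5] @z [ 557.2 -187.3]
m top px [365.1 181.9] n 677 med [ 553.1 -181.1   84.7] mid [ 554.8 -182.7   86.4] @z [ 553.3 -181.4]
m TRI [ 553.2 -184.    77.9]
```

```bash
cat >> h.py <<'E'
def toolR(o=None):
    o=o or bot.get_obs(); return Rotation.from_euler("xyz",o["tcp_rot"]).as_matrix()
def delta(target):
    o=bot.get_obs(); R=toolR(o); d=(np.array(target)-o["tool_pos"])
    print("R",R.round(3).tolist()); print("tcp",o["tool_pos"].round(1),"tool cm",(R.T@d/10).round(2),"t",round(o["time"],2),"F",o["contact_force"].round(2),"w",round(o["grip_width"],1))
E
python3 - <<'E'
from h import *
delta([500,180,260]); m=bot.camera_model("wrist"); print(m, Rotation.from_euler("xyz",m["rotation"]).as_matrix().round(2))
E
```

```text
R [[0.0, 0.276, 0.961], [0.0, 0.961, -0.276], [-1.0, 0.0, 0.0]]
tcp [145.  504.6 226.8] tool cm [ -3.33 -21.4   43.09] t 1.0 F [-0.28  0.43 -0.42] w 91.7
{'fx': 309.70691628693146, 'fy': 309.70691628693146, 'cx': 322.52850653327835, 'cy': 197.25966850332642, 'position': array([ 73.51328035, 524.34107606, 384.2929621 ]), 'rotation': array([ 2.86226972e+00, -1.44824322e-03,  1.28932465e+00])} [[ 0.28  0.92  0.27]
 [ 0.96 -0.27 -0.08]
 [ 0.    0.28 -0.96]]
```

```bash
python3 -m handwheel '[[[-0.4,-1,2,0],[-0.4,-1.8,3.5,0],[-0.4,-1.8,3.5,0],[-0.4,-1.8,3.5,0],[-0.4,-1.8,3.5,0],[-0.4,-1.8,3.5,0],[-0.4,-1,2,0],[0,0,0,0]]]' 1
python3 - <<'E'
from h import *
m=bot.camera_model("wrist");im,d=bot.capture("wrist");save("w1.png",im);np.savez("/tmp/w1.npz",im=im,d=d,p=m["position"],r=m["rotation"])
delta([500,180,260])
E
```

```text
time: 1.67
tool_pos: [324.4, 337.1, 255.6]
tcp_rot: [0.305, 1.568, 0.021]
contact_force: [0.2, 0.8, -0.3]
grip_width: 92.0
R [[0.001, 0.28, 0.96], [0.001, 0.96, -0.28], [-1.0, 0.001, 0.001]]
tcp [322.8 338.4 255.1] tool cm [ -0.48 -10.24  21.45] t 1.72 F [0.12 0.04 0.06] w 92.0
```

View pics/w1.png

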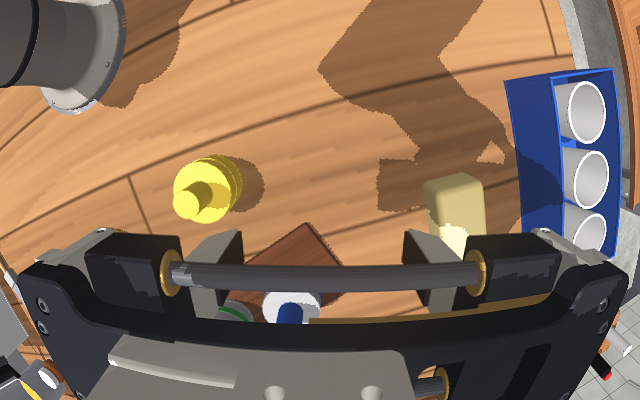

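The wrist view shows the gripper hiding what is ahead: the yellow look-alike is at (205,190), and blue is partly visible at (290,310) between the fingers. I'll go past the board so that both weights lie under the camera.

```bash
python3 -m handwheel '[[[-0.2,-1,2,0],[-0.3,-1.5,3.7,0],[-0.3,-1.5,3.7,0],[-0.3,-1.5,3.7,0],[-0.3,-1.5,3.7,0],[-0.3,-1.5,3.7,0],[-0.2,-1,2.5,0],[0,0,0,0]]]' 1
python3 -m handwheel '[[[0,-0.5,2,0],[0,-1,3,0],[0,-0.5,2,0],[0,0,0,0],[0,0,0,0]]]'
python3 - <<'E'
from h import *
m=bot.camera_model("wrist");im,d=bot.capture("wrist");save("w2.png",im);np.savez("/tmp/w2.npz",im=im,d=d,p=m["position"],r=m["rotation"])
delta([520,120,180])
E
```

```text
time: 2.38
tool_pos: [519.2, 182.5, 273.1]
tcp_rot: [-0.357, 1.569, -0.64]
contact_force: [0.3, 0.3, -0.7]
grip_width: 91.5
time: 2.8
tool_pos: [577.4, 147.2, 272.8]
tcp_rot: [3.133, 1.569, 2.853]
contact_force: [0.3, 0.5, -0.1]
grip_width: 92.1
R [[-0.002, 0.275, 0.961], [0.001, 0.961, -0.275], [-1.0, 0.0, -0.002]]
tcp [576.8 147.5 273.2] tool cm [ 9.32 -4.21 -4.69] t 2.85 F [-0.24 -0.28  0.06] w 91.9
```

View pics/w2.png

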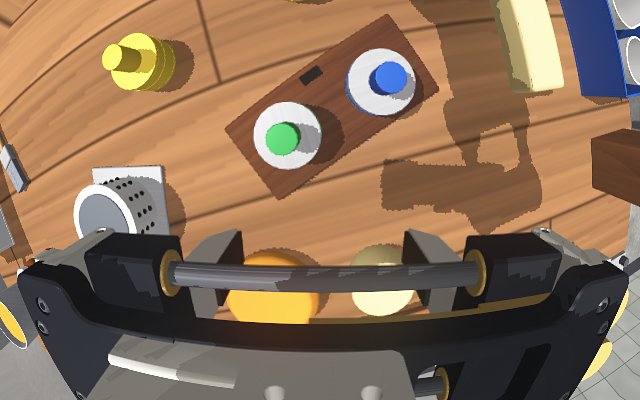

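Wrist view: the green knob top is at about (282,138), blue at (390,78) and the follower at about (105,217). I'll take a second wrist view while moving over green, then triangulate.

```bash
python3 -m handwheel '[[[0,-1,-1,0],[0.3,-1.2,-1.5,0],[0.3,-1,-1.5,0],[0,-0.8,-0.7,0],[0,0,0,0],[0,0,0,0]]]'
cat > w.py <<'E'
from h import *
import sys
def load(n):
    z=np.load("/tmp/%s.npz"%n); m=dict(bot.camera_model("wrist")); m["position"]=z["p"]; m["rotation"]=z["r"]; return z["im"],z["d"],m
def meas(n):
    im,d,m=load(n); hsv=cv2.cvtColor(im,cv2.COLOR_RGB2HSV).astype(int); H,S,V=[hsv[...,i] for i in range(3)]
    R=Rotation.from_euler("xyz",m["rotation"]).as_matrix()
    v,u=np.mgrid[:400,:640]; x=(u-m["cx"])/m["fx"];y=(v-m["cy"])/m["fy"];r=np.hypot(x,y)+1e-9
    t=np.tan(np.minimum(r,1.5))/r
    P=np.stack([x*t*d,y*t*d,d],-1)@R.T+m["position"]
    out={}
    for k,(mk,zt) in dict(g=((abs(H-65)<20)&(S>90),(112,128)),b=((abs(H-112)<15)&(S>90),(112,128)),m=((S<60)&(V>50)&(V<170),(80,90))).items():
        s=mk&(d>0)&(P[...,2]>zt[0])&(P[...,2]<zt[1])&(P[...,0]>400)&(P[...,0]<640)
        s&=(v<240)
        nn,lab,st,ce=cv2.connectedComponentsWithStats(s.astype(np.uint8))
        if nn<2: continue
        i=1+np.argmax(st[1:,4]); s=lab==i; q=P[s]
        uv=ce[i]; out[k]=(m["position"],ray(m,*uv,fish=True))
        print(n,k,st[i].tolist(),uv.round(1),"med",np.median(q,0).round(1),"mid",((np.percentile(q,1,0)+np.percentile(q,99,0))/2).round(1),"@z",world(m,*uv,85 if k=="m" else 120,True)[:2].round(1))
    return out
if __name__=="__main__":
    O=[meas(n) for n in sys.argv[1:]]
    for k in "gbm":
        L=[o[k] for o in O if k in o]
        if len(L)>1: print(k,"TRI",tri(L).round(1))
E
python3 - <<'E'
from h import *
m=bot.camera_model("wrist");im,d=bot.capture("wrist");save("w3.png",im);np.savez("/tmp/w3.npz",im=im,d=d,p=m["position"],r=m["rotation"])
delta([520,120,180])
E
python3 w.py w2 w3
```

```text
time: 3.35
tool_pos: [520.9, 121.8, 268.4]
tcp_rot: [0.752, 1.57, 0.473]
contact_force: [-0.2, 0.1, -0.3]
grip_width: 91.9
R [[0.001, 0.275, 0.961], [0.001, 0.961, -0.275], [-1.0, 0.001, 0.001]]
tcp [521.5 121.8 268.3] tool cm [ 8.83 -0.22 -0.1 ] t 3.4 F [ 0.56 -0.24 -0.54] w 91.7
w2 g [266, 123, 33, 32, 827] [281.6 138.6] med [520.9 120.  119.4] mid [520.9 119.9 118. ] @z [520.9 120.2]
w2 b [374, 62, 33, 32, 823] [390.1  77.3] med [490.2 242.4 119.6] mid [490.  242.6 117.4] @z [490.3 242.2]
w2 m [79, 194, 53, 42, 1429] [101.1 214.8] med [ 537.8 -172.1   84.1] mid [ 539.3 -181.3   84.1] @z [ 537.6 -173. ]
w3 g [305, 168, 32, 33, 820] [320.4 183.8] med [520.  119.5 119.4] mid [520.4 119.4 117.5] @z [519.7 119.6]
w3 b [412, 109, 32, 32, 797] [427.3 124.1] med [489.2 241.7 119.6] mid [489.3 242.7 117.2] @z [489.2 241.6]
w3 m [112, 226, 26, 8, 116] [123.8 230.1] med [ 512.7 -164.3   84.1] mid [ 513.5 -163.5   83.9] @z [ 512.8 -163. ]
g TRI [521.2 119.1 113.4]
b TRI [490.  243.7 113.7]
m TRI [ 543.9 -292.5  -48. ]
```

View pics/w3.png

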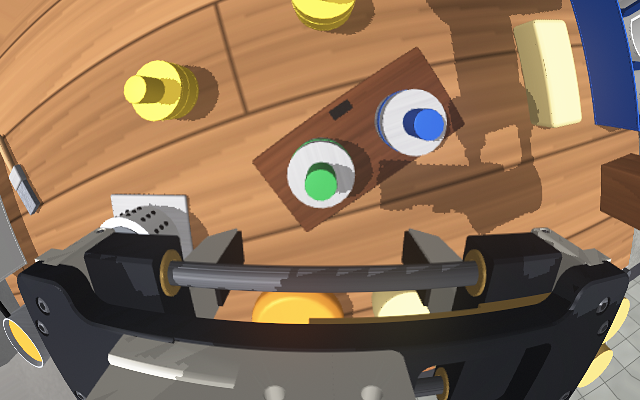

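Green stands at (520.5,120), blue at (490,242), and the tops are at about 119.5 from depth (113–115 from the short-baseline triangulation). I'll descend on green.

```bash
python3 -m handwheel '[[[2,-0.2,-0.1,0],[3.5,0,0,0],[3.5,0,0,0],[3.2,0,0,0],[2.5,0,0,0],[1.5,0,0,0],[0,0,0,0],[0,0,0,0]]]' 1
python3 - <<'E'
from h import *
delta([520.5,119.8,79])
E
```

```text
time: 4.07
tool_pos: [520.3, 119.6, 105.3]
tcp_rot: [-2.962, 1.57, 3.042]
contact_force: [0.5, 0.1, 1.2]
grip_width: 91.7
R [[-0.001, 0.276, 0.961], [0.0, 0.961, -0.276], [-1.0, -0.0, -0.001]]
tcp [520.3 119.6 105.3] tool cm [2.63 0.03 0.02] t 4.07 F [0.5  0.14 1.19] w 91.7
```

```bash
python3 -m handwheel '[[[1,0,0,0],[1,0,0,0],[0.6,0,0,0],[0,0,0,0],[0,0,0,0]]]' 1
python3 -m handwheel '[[[0,0,0,0],[0,0,0,0],[0,0,0,0],[0,0,0,0],[0,0,0,0],[0,0,0,0],[0,0,0,0],[0,0,0,0]]]' 0
python3 - <<'E'
from h import *
delta([520.5,119.8,79])
E
```

```text
time: 4.48
tool_pos: [519.9, 119.0, 79.5]
tcp_rot: [-2.972, 1.57, 3.032]
contact_force: [-0.5, -0.4, -0.4]
grip_width: 92.1
time: 5.15
tool_pos: [520.1, 119.0, 79.7]
tcp_rot: [1.172, 1.571, 0.893]
contact_force: [-0.6, -1.1, 0.4]
grip_width: 42.9
R [[0.0, 0.276, 0.961], [0.0, 0.961, -0.276], [-1.0, 0.0, 0.0]]
tcp [520.1 119.   79.7] tool cm [0.07 0.09 0.02] t 5.15 F [-0.56 -1.13  0.37] w 42.9
```

```bash
python3 -m handwheel '[[[0,0,0,0],[0,0,0,0],[0,0,0,0],[0,0,0,0],[0,0,0,0],[0,0,0,0]]]'

```

```text
time: 5.65
tool_pos: [520.2, 119.3, 79.8]
tcp_rot: [1.1, 1.57, 0.82]
contact_force: [1.3, 2.2, -0.1]
grip_width: 33.5
```

Gripped at 34 mm. I'll lift gently, 5 cm.

```bash
python3 -m handwheel '[[[-0.4,0,0,0],[-0.8,0,0,0],[-0.9,0,0,0],[-0.9,0,0,0],[-0.9,0,0,0],[-0.7,0,0,0],[-0.4,0,0,0],[0,0,0,0]]]'
python3 -m handwheel '[[[0,0,0,0],[0,0,0,0],[0,0,0,0],[0,0,0,0]]]'
python3 -m handwheel '[[[0,0,0,0],[0,0,0,0],[0,0,0,0]]]'
python3 - <<'E'
from h import *
F=[]
for i in range(4):
    im,d=bot.capture("scene"); F.append(bot.get_obs()["contact_force"])
print(np.round(F,2)); save("lg.png",cv2.resize(im[110:250,250:410],None,fx=4,fy=4))
m=bot.camera_model("wrist");im,d=bot.capture("wrist");save("w4.png",im)
delta([520.5,119.8,79])
E
```

```text
time: 6.32
tool_pos: [520.7, 119.1, 131.0]
tcp_rot: [0.386, 1.569, 0.106]
contact_force: [0.3, -0.9, -5.7]
grip_width: 33.6
time: 6.65
tool_pos: [519.8, 119.0, 129.2]
tcp_rot: [-2.865, 1.57, 3.138]
contact_force: [0.7, -0.0, -7.7]
grip_width: 33.9
time: 6.9
tool_pos: [520.0, 119.0, 129.6]
tcp_rot: [-3.08, 1.571, 2.923]
contact_force: [-0.2, -0.7, -6.6]
grip_width: 33.7
[[ 0.06  0.12 -7.71]
 [ 0.24  0.29 -6.99]
 [ 0.73 -0.49 -6.49]
 [-0.21 -0.31 -6.55]]
R [[-0.0, 0.276, 0.961], [0.0, 0.961, -0.276], [-1.0, 0.0, -0.0]]
tcp [520.  119.  129.7] tool cm [5.07 0.09 0.02] t 7.15 F [-0.12 -0.58 -7.  ] w 33.4
```

View pics/lg.png

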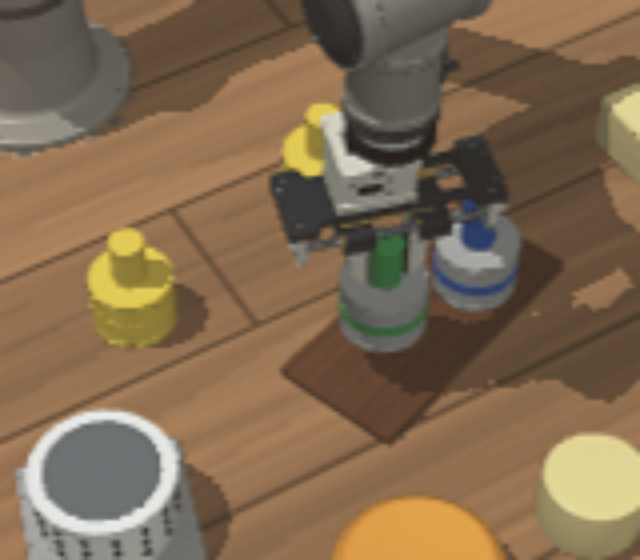

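Green is lifted clear and reads about 7.0 N (0.71 kg), which is in the heavy range. I'll put it back.

```bash
python3 -m handwheel '[[[0.4,0,0,0],[0.8,0,0,0],[0.9,0,0,0],[0.9,0,0,0],[0.8,0,0,0],[0.5,0,0,0],[0.3,0,0,0],[0.2,0,0,0]]]'
python3 -m handwheel '[[[0.15,0,0,0],[0.05,0,0,0],[0,0,0,0],[0,0,0,0]]]'
```

```text
time: 7.82
tool_pos: [519.9, 119.0, 81.1]
tcp_rot: [-2.897, 1.57, 3.106]
contact_force: [0.4, 0.1, -6.8]
grip_width: 33.3
time: 8.15
tool_pos: [520.3, 119.1, 80.0]
tcp_rot: [0.503, 1.57, 0.223]
contact_force: [0.6, 0.5, -6.7]
grip_width: 33.6
```

```bash
python3 -m handwheel '[[[0.05,0,0,0],[0.05,0,0,0],[0,0,0,0],[0,0,0,0]]]'
python3 -m handwheel '[[[0,0,0,0],[0,0,0,0]]]'
```

```text
time: 8.48
tool_pos: [520.5, 119.2, 79.7]
tcp_rot: [0.447, 1.569, 0.167]
contact_force: [-2.4, 1.1, 5.5]
grip_width: 33.8
time: 8.65
tool_pos: [520.5, 119.2, 79.6]
tcp_rot: [0.467, 1.569, 0.187]
contact_force: [-2.7, 0.8, 5.8]
grip_width: 33.7
```

Contact with the board is made (force changed from −6.7 to +5.5 N). Releasing.

```bash
python3 -m handwheel '[[[0,0,0,0],[0,0,0,0],[0,0,0,0],[0,0,0,0],[0,0,0,0],[0,0,0,0],[0,0,0,0],[0,0,0,0]]]' 1
python3 -m handwheel '[[[-1,0,0,0],[-2,0,0,0],[-3,0,0,0],[-3,0,0,0],[-3,0,0,0],[-2,0,0,0],[0,0,0,0],[0,0,0,0]]]'
python3 - <<'E'
from h import *
m=bot.camera_model("wrist");im,d=bot.capture("wrist");save("w5.png",im);np.savez("/tmp/w5.npz",im=im,d=d,p=m["position"],r=m["rotation"])
delta([490,242,220])
E
python3 w.py w5
```

```text
time: 9.32
tool_pos: [520.1, 119.0, 78.7]
tcp_rot: [1.215, 1.571, 0.935]
contact_force: [0.7, 0.3, 0.3]
grip_width: 81.9
time: 9.98
tool_pos: [520.6, 119.1, 220.4]
tcp_rot: [0.385, 1.567, 0.105]
contact_force: [0.1, 0.1, -0.4]
grip_width: 91.9
R [[0.0, 0.276, 0.961], [0.0, 0.961, -0.276], [-1.0, 0.0, 0.0]]
tcp [519.8 119.  219. ] tool cm [-0.1  11.   -6.26] t 10.03 F [-0.22 -0.48 -0.46] w 91.5
w5 g [304, 177, 38, 39, 1113] [322.4 196. ] med [519.7 118.8 119.4] mid [520.4 118.6 117.3] @z [519.5 118.9]
w5 b [429, 108, 37, 38, 1068] [447.2 126.3] med [489.1 241.2 119.6] mid [489.4 242.5 117. ] @z [488.9 241.1]
w5 m [308, 178, 1, 1, 1] [308. 178.] med [507.8 107.8  85.2] mid [507.8 107.8  85.2] @z [507.8 107.8]
```

View pics/w5.png

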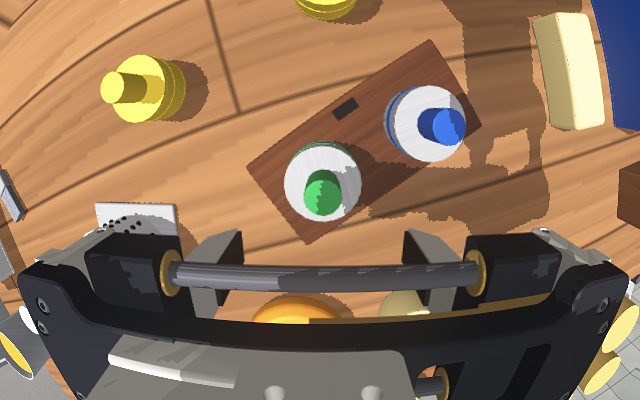

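Green stands upright again at (323,195) px and blue is undisturbed at (447,127). Now blue.

```bash
python3 -m handwheel '[[[0,1.2,-0.7,0],[0,2.4,-1.3,0],[0,2.6,-1.5,0],[0,2.4,-1.4,0],[0,1.6,-0.9,0],[0,0.8,-0.5,0],[0,0,0,0],[0,0,0,0]]]' 1
python3 - <<'E'
from h import *
m=bot.camera_model("wrist");im,d=bot.capture("wrist");save("w6.png",im);np.savez("/tmp/w6.npz",im=im,d=d,p=m["position"],r=m["rotation"])
delta([489.7,242,79.5])
E
python3 w.py w6
```

```text
time: 10.7
tool_pos: [489.6, 241.7, 217.9]
tcp_rot: [-2.262, 1.569, -2.541]
contact_force: [1.3, 0.4, 0.1]
grip_width: 91.9
R [[-0.001, 0.276, 0.961], [-0.001, 0.961, -0.276], [-1.0, -0.001, -0.001]]
tcp [489.9 241.2 218.1] tool cm [13.86  0.08 -0.03] t 10.75 F [-0.2  -0.51  0.3 ] w 91.9
w6 b [306, 177, 39, 39, 1147] [325.  196.1] med [488.2 243.7 119.5] mid [488.7 243.5 117.1] @z [488.  243.7]
w6 m [619, 72, 10, 14, 42] [622.4  79.5] med [451.7 674.5  86.1] mid [449.9 676.4  85. ] @z [451.2 675.7]
```

```bash
python3 -m handwheel '[[[1.5,0.1,-0.1,0],[3,0.1,0,0],[3,0,0,0],[2.5,0,0,0],[1.8,0,0,0],[1.2,0,0,0],[0.8,0,0,0],[0,0,0,0]]]' 1
python3 -m handwheel '[[[0,0,0,0],[0,0,0,0],[0,0,0,0]]]' 1
```

```text
time: 11.42
tool_pos: [489.0, 242.9, 79.1]
tcp_rot: [-2.497, 1.568, -2.778]
contact_force: [0.7, 0.2, -0.1]
grip_width: 91.9
time: 11.67
tool_pos: [490.3, 244.4, 81.8]
tcp_rot: [0.596, 1.569, 0.316]
contact_force: [0.2, 1.0, 0.3]
grip_width: 91.7
```

```bash
python3 -m handwheel '[[[0.15,0,0,0],[0,0,0,0],[0,0,0,0],[0,0,0,0],[0,0,0,0],[0,0,0,0],[0,0,0,0],[0,0,0,0]]]' 0
python3 -m handwheel '[[[0,0,0,0],[0,0,0,0],[0,0,0,0],[0,0,0,0],[0,0,0,0],[0,0,0,0],[0,0,0,0]]]'
python3 -m handwheel '[[[-0.4,0,0,0],[-0.8,0,0,0],[-0.9,0,0,0],[-0.9,0,0,0],[-0.9,0,0,0],[-0.7,0,0,0],[-0.4,0,0,0],[0,0,0,0]]]'
python3 -m handwheel '[[[0,0,0,0],[0,0,0,0],[0,0,0,0],[0,0,0,0],[0,0,0,0],[0,0,0,0]]]'
python3 - <<'E'
from h import *
F=[]
for i in range(5):
    im,d=bot.capture("scene"); F.append(bot.get_obs()["contact_force"])
print(np.round(F,2)); save("lb.png",cv2.resize(im[110:250,250:410],None,fx=4,fy=4))
delta([489.7,242,79.5])
E
```

```text
time: 12.33
tool_pos: [489.5, 244.4, 79.2]
tcp_rot: [1.514, 1.571, 1.234]
contact_force: [-0.0, -0.2, -0.2]
grip_width: 43.1
time: 12.92
tool_pos: [489.4, 244.3, 79.2]
tcp_rot: [-2.545, 1.571, -2.824]
contact_force: [0.5, -0.6, 0.5]
grip_width: 33.8
time: 13.58
tool_pos: [490.1, 244.6, 130.6]
tcp_rot: [0.636, 1.568, 0.357]
contact_force: [-0.5, 0.6, -4.9]
grip_width: 33.7
time: 14.08
tool_pos: [489.4, 244.3, 129.0]
tcp_rot: [-2.666, 1.57, -2.946]
contact_force: [0.8, 0.1, -3.0]
grip_width: 33.7
[[-0.05  0.22 -3.57]
 [ 1.04  0.04 -3.42]
 [-0.15  0.96 -3.3 ]
 [-0.09 -0.3  -3.42]
 [ 0.43 -0.57 -3.53]]
R [[0.0, 0.276, 0.961], [0.0, 0.961, -0.276], [-1.0, 0.0, 0.0]]
tcp [489.5 244.3 129.2] tool cm [ 4.97 -0.22  0.09] t 14.33 F [ 0.43 -0.57 -3.53] w 33.8
```

View pics/lb.png

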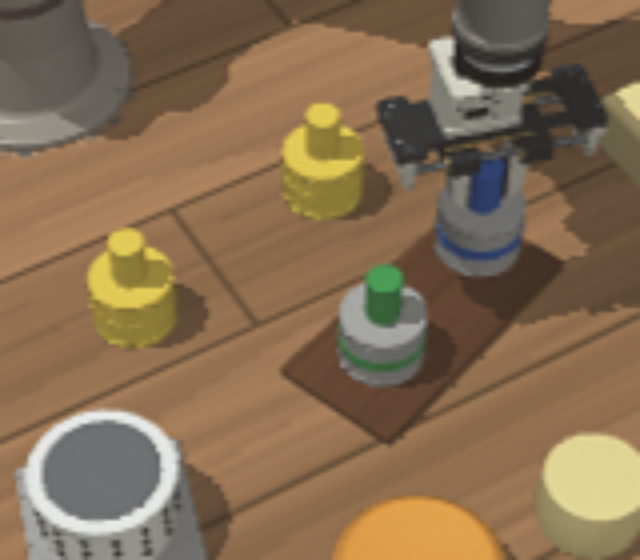

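Blue is lifted clear and reads about 3.45 N (0.35 kg), so it is the lighter one. I'll put it back.

```bash
python3 -m handwheel '[[[0.4,0,0,0],[0.8,0,0,0],[0.9,0,0,0],[0.9,0,0,0],[0.8,0,0,0],[0.5,0,0,0],[0.3,0,0,0],[0.2,0,0,0]]]'
python3 -m handwheel '[[[0.15,0,0,0],[0.05,0,0,0],[0,0,0,0],[0,0,0,0]]]'
python3 -m handwheel '[[[0.05,0,0,0],[0,0,0,0],[0,0,0,0]]]'
```

```text
time: 15.0
tool_pos: [489.4, 244.3, 80.6]
tcp_rot: [-2.59, 1.57, -2.87]
contact_force: [-0.6, 0.4, -4.4]
grip_width: 33.5
time: 15.33
tool_pos: [489.7, 244.4, 79.5]
tcp_rot: [0.699, 1.57, 0.419]
contact_force: [-0.1, -0.0, -3.2]
grip_width: 32.9
time: 15.58
tool_pos: [489.8, 244.4, 79.2]
tcp_rot: [0.639, 1.57, 0.359]
contact_force: [-1.1, 0.4, -1.2]
grip_width: 33.8
```

```bash
python3 -m handwheel '[[[0.04,0,0,0],[0,0,0,0],[0,0,0,0]]]'
python3 -m handwheel '[[[0,0,0,0],[0,0,0,0],[0,0,0,0],[0,0,0,0],[0,0,0,0],[0,0,0,0],[0,0,0,0],[0,0,0,0]]]' 1
python3 -m handwheel '[[[-1,0,0,0],[-2,0,0,0],[-3,0,0,0],[-3,0,0,0],[-3,0,0,0],[-2,0,0,0],[0,0,0,0],[0,0,0,0]]]'
python3 - <<'E'
from h import *
m=bot.camera_model("wrist");im,d=bot.capture("wrist");save("w7.png",im);np.savez("/tmp/w7.npz",im=im,d=d,p=m["position"],r=m["rotation"])
delta([640,-160,300])
E
python3 w.py w7
```

```text
time: 15.83
tool_pos: [489.8, 244.4, 79.1]
tcp_rot: [0.554, 1.57, 0.274]
contact_force: [-2.1, -1.1, 5.6]
grip_width: 33.8
time: 16.5
tool_pos: [489.5, 244.4, 78.3]
tcp_rot: [2.155, 1.571, 1.875]
contact_force: [-0.4, -0.8, -0.6]
grip_width: 82.4
time: 17.17
tool_pos: [490.0, 244.5, 220.1]
tcp_rot: [0.625, 1.567, 0.345]
contact_force: [-0.5, 0.7, -0.8]
grip_width: 91.5
R [[0.0, 0.276, 0.961], [0.0, 0.961, -0.276], [-1.0, 0.0, 0.0]]
tcp [489.3 244.3 218.6] tool cm [ -8.14 -34.69  25.65] t 17.22 F [-0.31  0.21 -0.12] w 91.9
w7 b [303, 177, 38, 38, 1128] [321.9 195.6] med [488.4 244.  119.5] mid [489.1 243.9 117.3] @z [488.3 244.1]
w7 m [616, 70, 9, 14, 40] [618.9  77.9] med [450.6 672.9  86.3] mid [448.4 674.7  84.8] @z [449.8 674. ]
```

View pics/w7.png

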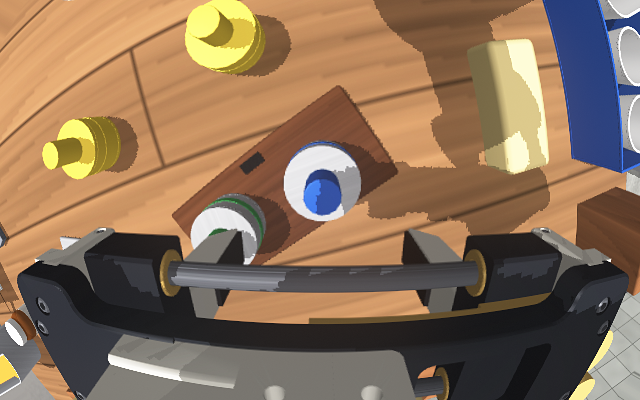

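Blue is standing at (322,190) px. I'll scout the mould with the empty hand.

```bash
python3 -m handwheel '[[[-0.5,-1.5,1,0],[-0.5,-3,2,0],[-0.5,-3.1,2.3,0],[-0.5,-3.1,2.3,0],[-0.5,-3.1,2.3,0],[-0.5,-3.1,2.3,0],[-0.5,-3.1,2.3,0],[0,-3.1,2.3,0]]]' 1
python3 -m handwheel '[[[0,-3.1,2.3,0],[0,-3.1,2.3,0],[0,-2.5,1.8,0],[0,-1.5,1,0],[0,0,0,0],[0,0,0,0]]]' 1
python3 - <<'E'
from h import *
m=bot.camera_model("wrist");im,d=bot.capture("wrist");save("w8.png",im);np.savez("/tmp/w8.npz",im=im,d=d,p=m["position"],r=m["rotation"])
delta([620,-170,260])
E
python3 w.py w8
```

```text
time: 17.88
tool_pos: [587.2, -25.9, 252.8]
tcp_rot: [-3.132, 1.57, 2.872]
contact_force: [0.5, 0.6, -0.1]
grip_width: 91.5
time: 18.38
tool_pos: [629.5, -143.3, 251.1]
tcp_rot: [2.983, 1.567, 2.701]
contact_force: [-0.3, 0.9, -0.2]
grip_width: 91.7
R [[-0.003, 0.277, 0.961], [0.002, 0.961, -0.277], [-1.0, 0.001, -0.003]]
tcp [ 629.5 -142.1  251.7] tool cm [-0.83 -2.94 -0.14] t 18.43 F [ 0.32  0.35 -0.65] w 92.0
w8 g [512, 19, 27, 30, 598] [525.   33.6] med [522.3 114.7 119.5] mid [522.2 117.2 117. ] @z [522.4 114.5]
w8 b [575, 0, 21, 20, 315] [585.6   8.6] med [493.7 238.  119.6] mid [494.5 242.3 116.9] @z [494.2 237.7]
w8 m [226, 78, 89, 95, 3963] [281.8 133.7] med [ 571.7 -166.6   84.5] mid [ 560.  -179.4   84.5] @z [ 568.4 -170.2]
```

View pics/w8.png

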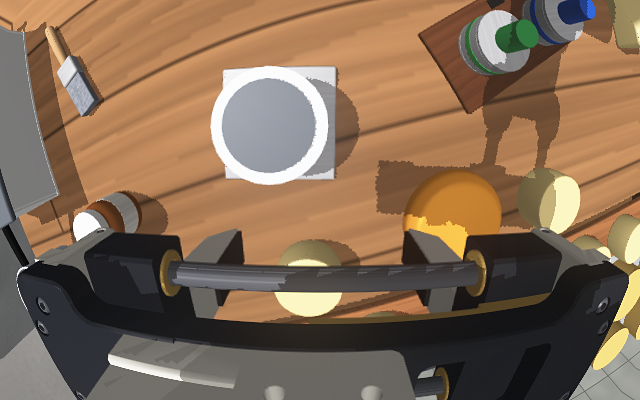

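The mould top is plainly visible at (269,125). I'll fit its outline in xy by height and take a second view on the way back to green.

```bash
python3 -m handwheel '[[[0,1,-1,0],[0,2,-1.5,0],[0,2,-1.5,0],[0,1,-1,0],[0,0,0,0],[0,0,0,0]]]' 1
cat > mm.py <<'E'
from w import *
L=[];
for n in sys.argv[1:]:
    im,d,m=load(n); R=Rotation.from_euler("xyz",m["rotation"]).as_matrix()
    v,u=np.mgrid[:400,:640]; x=(u-m["cx"])/m["fx"];y=(v-m["cy"])/m["fy"];r=np.hypot(x,y)+1e-9
    P=np.stack([x*np.tan(np.minimum(r,1.5))/r*d,y*np.tan(np.minimum(r,1.5))/r*d,d],-1)@R.T+m["position"]
    s=(d>0)&(P[...,2]>78)&(P[...,2]<92)&(np.hypot(P[...,0]-555,P[...,1]+184)<85)&(v<225)
    nn,lab,st,ce=cv2.connectedComponentsWithStats(s.astype(np.uint8)); i=1+np.argmax(st[1:,4]); s=lab==i
    q=P[s]; c,rad=cv2.minEnclosingCircle(q[:,:2].astype(np.float32))
    # hull pixel outline rays onto plane z
    cs,_=cv2.findContours(s.astype(np.uint8),cv2.RETR_EXTERNAL,cv2.CHAIN_APPROX_NONE); cc=max(cs,key=len)[:,0]
    w=np.array([world(m,a,b,85,True)[:2] for a,b in cc]); e=cv2.fitEllipse(w.astype(np.float32))
    print(n,st[i].tolist(),"zmed",np.median(q[:,2]).round(1),"enc",np.round(c,1),round(rad,1),"ell",np.round(e[0],1),np.round(e[1],1))
E
python3 - <<'E'
from h import *
m=bot.camera_model("wrist");im,d=bot.capture("wrist");save("w9.png",im);np.savez("/tmp/w9.npz",im=im,d=d,p=m["position"],r=m["rotation"])
delta([520,119.5,225])
E
python3 mm.py w8 w9
```

```text
time: 18.93
tool_pos: [598.2, -69.3, 253.6]
tcp_rot: [-0.116, 1.571, -0.393]
contact_force: [0.2, -0.2, 1.0]
grip_width: 91.9
R [[0.0, 0.274, 0.962], [-0.0, 0.962, -0.274], [-1.0, -0.0, 0.0]]
tcp [598.6 -70.3 253.5] tool cm [  2.84  16.09 -12.77] t 18.98 F [0.1  0.27 0.52] w 92.2
w8 [211, 66, 117, 118, 10794] zmed 84.0 enc [ 555.  -182.8] 64.4 ell [ 555.3 -182.4] [125.3 125.5]
w9 [166, 115, 106, 110, 9021] zmed 83.9 enc [ 555.1 -183.3] 64.7 ell [ 554.8 -181.5] [125.4 126. ]
```

View pics/w9.png

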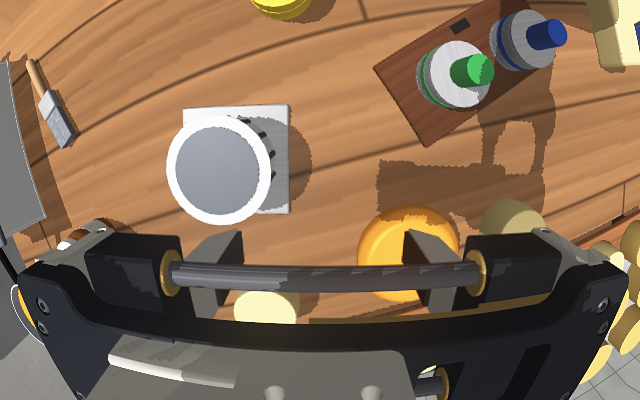

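The two views agree on a mould centre of (555,-182.5), top z ≈84. Back to green.

```bash
python3 -m handwheel '[[[0.4,1.5,-1.2,0],[0.4,2.7,-2.1,0],[0.4,3,-2.4,0],[0.4,3,-2.4,0],[0.4,3,-2.4,0],[0.4,2,-1.6,0],[0.4,0.9,-0.7,0],[0,0,0,0]]]' 1
python3 -m handwheel '[[[0,0,0,0],[0,0,0,0]]]' 1
python3 - <<'E'
from h import *
m=bot.camera_model("wrist");im,d=bot.capture("wrist");np.savez("/tmp/w10.npz",im=im,d=d,p=m["position"],r=m["rotation"])
delta([520,119.1,79.2])
E
python3 w.py w10
```

```text
time: 19.65
tool_pos: [519.3, 120.5, 224.6]
tcp_rot: [-2.994, 1.569, 3.012]
contact_force: [0.2, -0.6, 0.1]
grip_width: 91.3
time: 19.82
tool_pos: [521.0, 117.6, 225.4]
tcp_rot: [-0.463, 1.57, -0.744]
contact_force: [0.3, -0.6, -0.0]
grip_width: 91.7
R [[0.001, 0.278, 0.961], [-0.0, 0.961, -0.278], [-1.0, -0.0, 0.001]]
tcp [521.1 117.5 225.4] tool cm [14.62  0.13 -0.16] t 19.87 F [-0.27 -0.04 -0.2 ] w 91.3
w10 g [306, 176, 37, 37, 1072] [324.  193.8] med [519.6 118.8 119.5] mid [520.3 118.5 117.1] @z [519.6 118.8]
w10 b [429, 108, 37, 37, 1024] [447.1 125.6] med [489.5 241.7 119.6] mid [489.7 242.7 117.4] @z [489.4 241.6]
w10 m [116, 231, 3, 2, 5] [116.8 231.6] med [ 504.2 -144.7   81.1] mid [ 504.2 -145.3   81. ] @z [ 503.4 -141.6]
```

```bash
python3 -m handwheel '[[[1.5,0.1,-0.1,0],[3,0,0,0],[3,0,0,0],[2.5,0,0,0],[2,0,0,0],[1.5,0,0,0],[1,0,0,0],[0,0,0,0]]]' 1
python3 -m handwheel '[[[0,0,0,0],[0,0,0,0],[0,0,0,0]]]' 1
```

```text
time: 20.53
tool_pos: [518.8, 119.0, 78.4]
tcp_rot: [-2.755, 1.567, -3.037]
contact_force: [-0.1, 0.4, 0.1]
grip_width: 91.8
time: 20.78
tool_pos: [520.3, 120.1, 81.5]
tcp_rot: [0.378, 1.568, 0.098]
contact_force: [0.6, 0.7, -0.3]
grip_width: 91.6
```

```bash
python3 -m handwheel '[[[0.15,-0.1,0,0],[0,0,0,0],[0,0,0,0],[0,0,0,0],[0,0,0,0],[0,0,0,0],[0,0,0,0],[0,0,0,0]]]' 0
python3 -m handwheel '[[[0,0,0,0],[0,0,0,0],[0,0,0,0],[0,0,0,0],[0,0,0,0],[0,0,0,0],[0,0,0,0]]]'
python3 -m handwheel '[[[-0.4,0,0,0],[-0.9,0,0,0],[-1.5,0,0,0],[-2,0,0,0],[-2,0,0,0],[-1.8,0,0,0],[-1.2,0,0,0],[-0.6,0,0,0]]]'
python3 -m handwheel '[[[-0.2,0,0,0],[0,0,0,0],[0,0,0,0]]]'
python3 - <<'E'
from h import *
delta([555,-182.5,187])
E
```

```text
time: 21.45
tool_pos: [519.1, 119.4, 78.8]
tcp_rot: [1.94, 1.571, 1.661]
contact_force: [-0.6, 0.6, -0.6]
grip_width: 43.1
time: 22.03
tool_pos: [519.2, 119.4, 78.8]
tcp_rot: [1.408, 1.571, 1.128]
contact_force: [0.8, 1.6, -1.4]
grip_width: 33.6
time: 22.7
tool_pos: [519.4, 119.2, 184.9]
tcp_rot: [0.294, 1.569, 0.014]
contact_force: [0.1, -0.0, -6.8]
grip_width: 33.2
time: 22.95
tool_pos: [518.4, 119.2, 183.9]
tcp_rot: [-2.808, 1.569, -3.087]
contact_force: [-0.2, -0.5, -7.9]
grip_width: 33.7
R [[-0.002, 0.276, 0.961], [-0.0, 0.961, -0.276], [-1.0, -0.001, -0.002]]
tcp [518.4 119.2 183.9] tool cm [ -0.31 -27.99  11.85] t 22.95 F [-0.16 -0.47 -7.93] w 33.7
```

```bash
python3 -m handwheel '[[[-0.5,-0.6,0.2,0],[-0.5,-1.2,0.5,0],[-0.3,-1.8,0.8,0],[0,-2.1,0.9,0],[0,-2.2,0.95,0],[0,-2.2,0.95,0],[0,-2.2,0.95,0],[0,-2.2,0.95,0]]]'
python3 -m handwheel '[[[0,-2.2,0.95,0],[0,-2.2,0.95,0],[0,-2.2,0.95,0],[0,-2.1,0.9,0],[0,-1.5,0.6,0],[0,-0.9,0.3,0],[0,-0.4,0.1,0],[0,0,0,0]]]'
python3 -m handwheel '[[[0,0,0,0],[0,0,0,0],[0,0,0,0],[0,0,0,0]]]'
python3 - <<'E'
from h import *
delta([555,-182.5,182])
E
```

```text
time: 23.62
tool_pos: [538.5, -39.6, 197.9]
tcp_rot: [-2.007, 1.57, -2.287]
contact_force: [0.4, 0.3, -6.4]
grip_width: 33.6
time: 24.28
tool_pos: [552.1, -161.9, 197.6]
tcp_rot: [3.034, 1.57, 2.753]
contact_force: [0.9, 0.7, -7.7]
grip_width: 33.8
time: 24.62
tool_pos: [552.6, -160.0, 197.9]
tcp_rot: [0.945, 1.571, 0.666]
contact_force: [0.0, -0.1, -6.7]
grip_width: 33.2
R [[0.0, 0.275, 0.961], [0.0, 0.961, -0.275], [-1.0, 0.0, 0.0]]
tcp [ 552.6 -160.   197.9] tool cm [ 1.59 -2.1   0.85] t 24.62 F [ 0.04 -0.11 -6.66] w 33.2
```

```bash
python3 -m handwheel '[[[0.2,-0.5,0.2,0],[0.4,-0.7,0.3,0],[0.4,-0.6,0.2,0],[0.3,-0.3,0.1,0],[0.2,0,0,0],[0,0,0,0],[0,0,0,0],[0,0,0,0]]]'
python3 -m handwheel '[[[0,0,0,0],[0,0,0,0],[0,0,0,0],[0,0,0,0],[0,0,0,0],[0,0,0,0]]]'
python3 - <<'E'
from h import *
for c in("scene","top","wrist"):
    m=bot.camera_model(c); im,d=bot.capture(c); np.savez("/tmp/%s2.npz"%c,im=im,d=d,p=m["position"],r=m["rotation"])
    save(c+"2.png",im)
    if c=="scene":save("s2c.png",cv2.resize(im[130:290,220:400],None,fx=3.6,fy=3.6,interpolation=cv2.INTER_CUBIC))
    if c=="top":save("t2c.png",cv2.resize(im[110:270,220:420],None,fx=3.6,fy=3.6,interpolation=cv2.INTER_CUBIC))
delta([555,-182.5,182])
E
```

```text
time: 25.28
tool_pos: [554.5, -183.1, 182.9]
tcp_rot: [1.062, 1.571, 0.782]
contact_force: [-0.6, 0.2, -6.7]
grip_width: 33.6
time: 25.78
tool_pos: [554.5, -183.2, 182.9]
tcp_rot: [0.397, 1.571, 0.118]
contact_force: [-0.3, -0.2, -6.8]
grip_width: 33.3
R [[0.0, 0.276, 0.961], [0.0, 0.961, -0.276], [-1.0, 0.0, -0.0]]
tcp [ 554.4 -183.2  182.8] tool cm [0.08 0.08 0.03] t 25.93 F [ 0.29  0.09 -6.86] w 33.6
```

View pics/s2c.png

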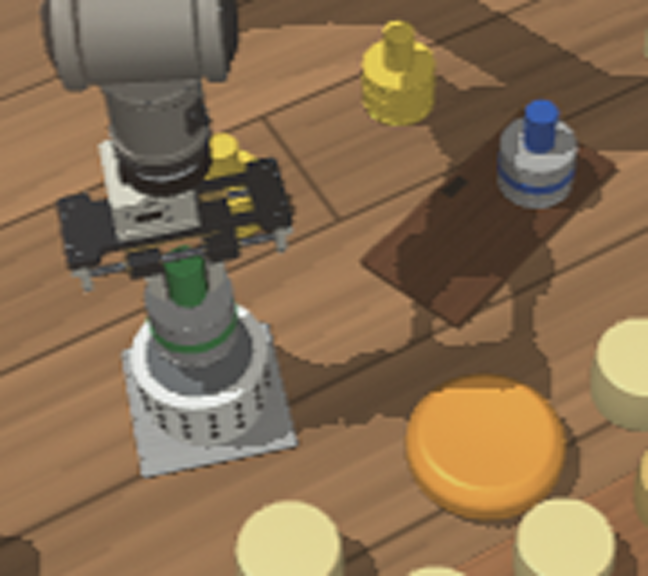

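View pics/t2c.png

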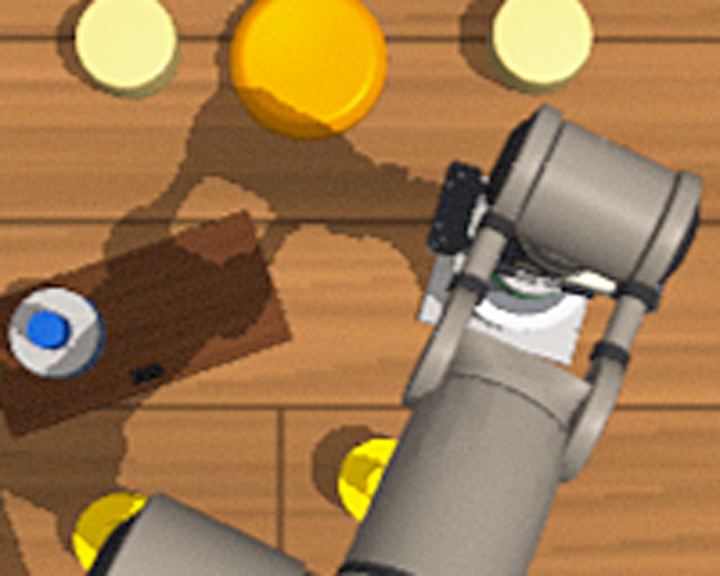

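View pics/wrist2.png

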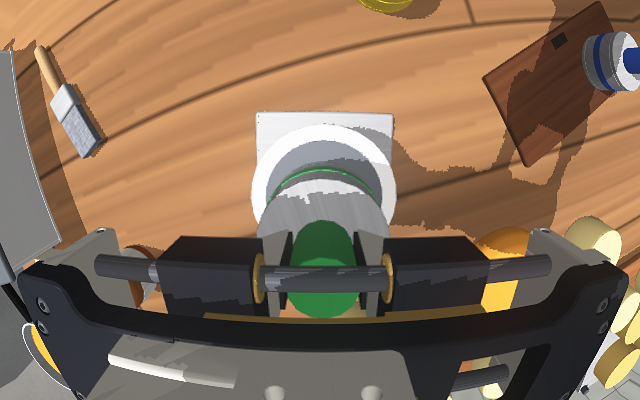

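```bash
python3 - <<'E'
from w import *
im,d,m=load("wrist2"); R=Rotation.from_euler("xyz",m["rotation"]).as_matrix()
v,u=np.mgrid[:400,:640]; x=(u-m["cx"])/m["fx"];y=(v-m["cy"])/m["fy"];r=np.hypot(x,y)+1e-9
P=np.stack([x*np.tan(np.minimum(r,1.5))/r*d,y*np.tan(np.minimum(r,1.5))/r*d,d],-1)@R.T+m["position"]
h=np.hypot(P[...,0]-555,P[...,1]+183)
s=(h<45)&(P[...,2]>166)&(P[...,2]<184)&(v<235)&(v>170)&(h>20); q=P[s]
print("lid n",s.sum(),"z",np.percentile(q[:,2],[5,50,95]).round(1))
z0=np.median(q[:,2]);q=q[abs(q[:,2]-z0)<5]
c=np.linalg.lstsq(np.c_[q[:,:2]-[555,-183],np.ones(len(q))],q[:,2],rcond=None)[0]; print("plane slope",c.round(3))
z=np.load("/tmp/scene2.npz");mm=dict(bot.camera_model("scene"));
vv,uu=np.mgrid[130:290,220:400]
Q=np.array([depthpt(mm,z["d"],a,b) for a,b in zip(uu.ravel(),vv.ravel())]); im=z["im"][130:290,220:400].reshape(-1,3).astype(int)
near=(np.hypot(Q[:,0]-555,Q[:,1]+183)<46)&(Q[:,2]>92)&(Q[:,2]<165); print("can side zmin (scene depth)",np.percentile(Q[near,2],[0,2,50]).round(1), "xy mid",((np.percentile(Q[near],2,0)+np.percentile(Q[near],98,0))/2).round(1))
E
```

```text
lid n 4697 z [173.  175.5 176.6]
plane slope [ 1.50000e-02 -2.00000e-03  1.75793e+02]
can side zmin (scene depth) [112.4 117.5 141.4] xy mid [ 577.  -191.2  140.5]
```

The lid is at z≈175.5, so the underside is at ≈115 and the gap is ≈31 mm. Tilt is under 1° and the arm is still. Handing in.

```bash
python3 -c "
from h import *
o=bot.get_obs();print(o['time'],abs(o['dq']).max())
print(bot.close_job())"
```

```text
25.9333 0.0009523460315889716
the job is handed in; nothing more can be done
None
```

I lifted green about 5 cm by its knob and stood it back on the board, then did the same with blue. Green read about 7.0 N (0.71 kg) and blue about 3.45 N (0.35 kg), so green is the heavier. I handed in at 25.9 s with green held still above the mould and blue standing on the board.

**Last checks:**
- **Centring:** the tool was within about 1 mm of the mould centre, which two wrist views put at (555, -182.5).
- **Height and tilt:** green's lid was at about 175.5 mm, which puts its underside about 30 mm above the mould. Tilt was under 1°.
- **Grip and stillness:** the grip width was 33.6 mm and the joint speeds were about 0.
- **Other things:** in the last pictures the cheeses and yellow look-alikes in view looked where they had been. The arm hid part of the view.

**Disagreements:**
- Triangulation put the knob tops at 113–115 mm, while depth gave 119.5 mm and the text 120 mm. I used depth.
- The scene camera placed things up to about 6 mm from where the top camera put them, and the wrist views sided with the top camera. I used the wrist values.
- Blue's reading is slightly below its stated 0.36–0.44 kg, within the force noise.

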